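# Return the tools to their shadow tiles

### The job

Put the four tools away on the bench: place the spanner, the tape measure, the large socket and the small socket each on the white tile that shows its own dark silhouette, centred on the silhouette and lined up with it (either way round), standing or lying the same way up as now. Set each one down rather than dropping it, and leave the battery pack and the screw jar where they are.

Things in the scene. Friction and masses are not known exactly. Their poses are not given: they have to be found in the camera images.
- spanner: chrome double-ended ring spanner lying flat: 130 mm long (its x axis), two round ends of 30 mm diameter, straight shank 14 mm wide (its y) between them, 10 mm thick. Origin: centre of its underside, midway along the shank. Both ends alike. About 0.12 kg
- tape_measure: black, box-shaped tape measure case standing on its base: 72 mm long (its x axis), 40 mm wide (its y), 64 mm tall. Origin: centre of its underside. About 0.3 kg
- large_socket: large round steel wrench socket standing on end: diameter 52 mm, height 60 mm, dark mouth at the top; a shallow groove (diameter 48 mm) circles it at 33 to 46 mm height. Origin: centre of its underside, z up along its axis. About 0.4 kg
- small_socket: small round steel wrench socket standing on end: diameter 24 mm, height 42 mm, dark mouth at the top; a shallow groove (diameter 22 mm) circles it at 23 to 32 mm height. Origin: centre of its underside, z up along its axis. About 0.1 kg
- spanner_tile: flat white tile, 152 x 60 mm and 4 mm thick, fixed to the bench, with the dark silhouette of the spanner (136 mm long, two round ends joined by a bar) painted at its centre, flush with the top. Origin: centre of its underside, below the silhouette's centre; its x axis runs along the silhouette
- tape_tile: flat white tile, 106 x 74 mm and 4 mm thick, fixed to the bench, with a dark rectangle 78 x 46 mm painted at its centre, the silhouette of the tape measure. Origin: centre of its underside; x axis along the rectangle's long side
- large_socket_tile: flat white tile, 80 x 80 mm and 4 mm thick, fixed to the bench, with a dark disc of 58 mm diameter painted at its centre, the silhouette of the large socket. Origin: centre of its underside
- small_socket_tile: flat white tile, 80 x 80 mm and 4 mm thick, fixed to the bench, with a dark disc of 30 mm diameter painted at its centre, the silhouette of the small socket. Origin: centre of its underside
- battery: bystander: black drill battery pack with a yellow band, 112 x 70 mm, 56 mm tall, on the far side of the bench. Origin: centre of its underside
- screw_jar: bystander: jar with a grey cap, diameter 60 mm, 75 mm tall, on the far side of the bench. Origin: centre of its underside
Not all that is in view belongs to the job. Leave any orange or purple look-alike of the tape_measure alone.

How it is judged:
By the outcome, as a careful person would: the job done as asked, in the order asked, and still so for the second after the job is handed in, with the robot touching nothing.
It also fails if it takes over 120 s, if anything falls off the work surface, if the arm or the gripper's body presses on something with over 40 N, if the wrist force passes 120 N, or if a joint passes its speed limit or range.

### The arm

A 6-joint arm with a two-finger parallel gripper is mounted at the origin on the work surface. World frame = base frame: x ahead of the robot, y to its left, z up, the work surface at z = 0. Lengths are in mm, angles in degrees, forces in N, time in s.
With the tool pointing down it reaches from about 350 to 850 mm from the base axis. Payload 8.1 kg.
Tool frame: the origin (TCP) lies on the centre line of the jaws, within the pads' length; the fingertips stand 19 mm ahead of it and the grasp point (between the pads) is the TCP; z points along the fingers, y is the direction in which the jaws open and shut (so a half turn about z gives the same grasp; the last joint's range is limited). The gripper opens to 85 mm and grips with 20 to 120 N. Pads are 22 mm wide; open, the fingers measure 114 mm over their backs; the gripper's body (76 mm by 85 mm) begins 54 mm behind the grasp point. The pads swing forward as they close: fully open they stand 13 mm farther back than shut.
Start: joints at [60.997, 7.471, 85.268, -0, 87.261, -4.893], TCP at [245.074, 547.671, 250.292] pointing down, gripper open.
Joint ranges: [-169.43, 169.43], [-51.17, 129.36], [1.28, 143.12], [-76.62, 256.62], [0, 156.53], [-152.29, 152.29]. Speed limits (degrees/s): [136.94, 136.94, 159.86, 180, 180, 180].

### API

Orientations are given as [roll, pitch, yaw] about the fixed x, y, z axes, in that order (R = Rz(yaw) Ry(pitch) Rx(roll)).
In Python, from bench import r, viewer gives the robot as it stands.
- The arm moves only by the tool carry_out, never from a script. Its argument "commands" is a list that holds one entry, the list of rows, each a list of 7 numbers: the finger opening in mm, from 0 to 85.4, then the shift along the tool's x, y, z in mm, then the turn, a rotation vector about the tool's x, y, z in degrees. A call has 1 to 5 rows; each row is the pose to reach, as a shift and turn from the pose commanded when the call began, along the tool's axes at that moment; what a row does not reach only later rows make up. A row lasts 1/8 s, in which the tool goes at most 62.5 mm and 10.7 degrees, less where a joint would pass 70% of its speed; a pose out of reach is approached as far as the arm can. A call with a gripper value outside its range is refused whole. The fingers move at their own pace and stop on an object; "grip_force" is the grip in N (left out, the last holds). Time passes only in rows, so rows that repeat a pose let the fingers close. It gives the time, the measured TCP pose, the force and the opening at its end, in the units of the state.
- r.sense(): the state, without advancing time (a new reading comes with each control period).
- viewer.snapshot(name): name is "scene" or "side" or "wrist"; returns the picture (384x512x3 uint8, red, green, blue); there is no depth.
- viewer.calibration(name): a dict with "camera_matrix" (3x3 intrinsics, pixels), "rvec" (rotation vector, rad) and "tvec" (3), from world to camera coordinates, as OpenCV has them. Camera axes: x right, y down, z forward; pixel columns grow to the right and rows downward; lengths in mm; the calibration is good to about 2 mm. A picture is of the moment at which its call begins: read the wrist's pose just before it. calibration takes no time and is no camera call; for the wrist camera it gives the pose at the moment of the call.
- r.hand_in(): hands the job in, once; it reports no verdict.
The state is a dict: "time": time; "joint_pos": joint angles; "qd": joint speeds; "joint_efforts": joint torques, N m; "tool_pos": TCP position; "tcp_rot": TCP orientation; "ft_force": force on the tool from outside, world axes, zero at the start; "wrist_torque": the same for the moment, N m; "finger_gap": finger opening in mm.
Only numpy, scipy, OpenCV 4.12 (cv2) and the standard library are available. Lean on these libraries where they do the work, as an engineer would, in place of code of your own. Each camera call takes 0.05 s, during which the arm holds its last target. There are 200 camera calls.

## Working session

There is one attempt and no reset: what is moved stays moved. The work goes in short steps, Python scripts to look and compute and a tool call to move; the robot and the scene stay as the last step left them, time stands still between calls to the robot, and variables do not carry over. Pictures are saved under pics/ and viewed, about 12 in all and at most 16, crops included, and the job is handed in when it is done.

Besides the shell and the picture viewer there is one more tool, called after "Call:" in YAML: its name, and indented under it one key for each argument. carry_out: Moves the arm, as the interface text tells. Its arguments: {"type":"object","properties":{"commands":{"type":"array","items":{"type":"array","items":{"type":"array","items":{"type":"number"}}}},"grip_force":{"type":"number"}},"required":["commands"]}

```bash
ls; mkdir -p pics; python3 - <<'E'
from bench import r, viewer
import cv2
s=r.sense(); print(s)
for n in ("scene","side","wrist"):
    c=viewer.calibration(n); print(n,c)
a=viewer.snapshot("scene");b=viewer.snapshot("side")
cv2.imwrite("pics/scene0.png",a[:,:,::-1]);cv2.imwrite("pics/side0.png",b[:,:,::-1])
E
```

```text
pics
{'time': 0.0, 'joint_pos': array([ 6.09991189e+01,  7.51676451e+00,  8.53315537e+01, -1.83655846e-03,
        8.72610048e+01, -4.89334976e+00]), 'qd': array([-0.11799345, -0.0221716 , -0.09952982, -0.06333617, -0.07465491,
        0.0699083 ]), 'joint_efforts': array([ 9.76983720e-04, -5.69421351e+01, -5.00540113e+01, -1.09736295e-04,
        1.53697422e-02,  1.56261990e-05]), 'tool_pos': array([244.80455168, 547.2057848 , 249.20533243]), 'tcp_rot': array([-1.79890919e+02, -7.49778613e-03,  1.55892551e+02]), 'ft_force': array([ 0.5802966 , -0.26132528, -0.27459107]), 'wrist_torque': array([-0.01777035, -0.01179925,  0.01458528]), 'finger_gap': 85.37811429710695}
scene {'camera_matrix': array([[407.97700478,   0.        , 251.45412792],
       [  0.        , 407.97700478, 187.91478512],
       [  0.        ,   0.        ,   1.        ]]), 'rvec': array([ 1.34833948,  2.14163749, -0.92011743]), 'tvec': array([ 251.48456387, -341.16884276, 1409.11282999])}
side {'camera_matrix': array([[358.0405847 ,   0.        , 264.50332542],
       [  0.        , 358.0405847 , 190.51006357],
       [  0.        ,   0.        ,   1.        ]]), 'rvec': array([ 2.28105922, -0.9349642 ,  0.32201991]), 'tvec': array([-433.48178256,  341.56162646,  637.9165648 ])}
wrist {'camera_matrix': array([[318.28471593,   0.        , 253.28402706],
       [  0.        , 318.28471593, 188.81687734],
       [  0.        ,   0.        ,   1.        ]]), 'rvec': array([-2.43253359, -1.57751808, -0.21609437]), 'tvec': array([-597.99631124,  -36.12549684,  379.02917324])}
```

View pics/scene0.png

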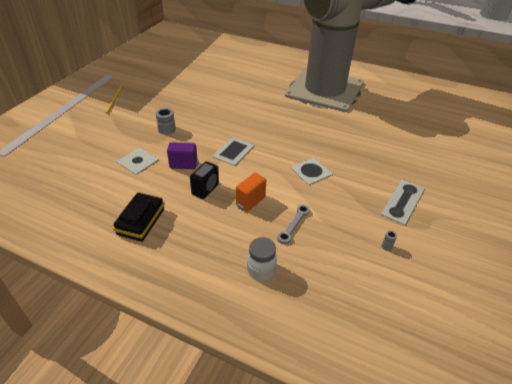

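View pics/side0.png

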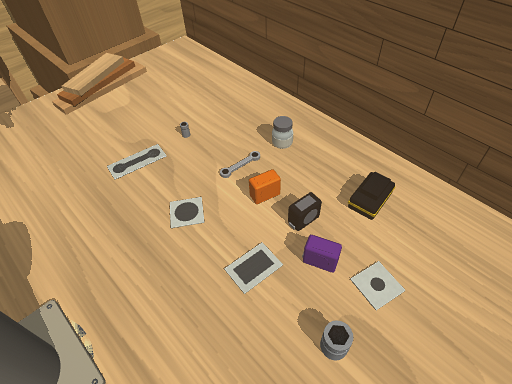

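```bash
cat > h.py <<'E'
import numpy as np, cv2
from scipy.spatial.transform import Rotation as R
from bench import r, viewer
def ray(c, uv, z):
    """world xy at height z seen at pixel(s) uv"""
    uv=np.asarray(uv,float).reshape(-1,1,2)
    M=cv2.Rodrigues(np.asarray(c["rvec"],float))[0]; t=np.asarray(c["tvec"],float).ravel()
    n=cv2.undistortPoints(uv,c["camera_matrix"],None)[:,0]
    d=np.c_[n,np.ones(len(n))]@M; o=-M.T@t
    return (o+d*((z-o[2])/d[:,2])[:,None])[:,:2]
def proj(c,p):
    return cv2.projectPoints(np.asarray(p,float).reshape(-1,1,3),np.asarray(c["rvec"],float),np.asarray(c["tvec"],float),c["camera_matrix"],None)[0][:,0]
def pose():
    s=r.sense(); return np.array(s["tool_pos"]), R.from_euler("xyz",s["tcp_rot"],degrees=True)
def delta(x,y,z,yaw):
    """tool-frame shift and turn from measured pose to tool-down pose with given yaw (mod 180)"""
    p,q=pose(); best=None
    for k in (-180,0,180):
        rv=(q.inv()*R.from_euler("xyz",[180,0,yaw+k],degrees=True)).as_rotvec(degrees=True)
        if best is None or np.linalg.norm(rv)<np.linalg.norm(best): best=rv
    return q.inv().apply(np.array([x,y,z])-p).round(1), best.round(1)
def snap(n,f):
    c=viewer.calibration(n); a=viewer.snapshot(n)[:,:,::-1].copy(); cv2.imwrite(f"pics/{f}.png",a); return c,a
E
python3 - <<'E'
from h import *
sc=viewer.calibration("scene");sd=viewer.calibration("side")
P={"lsock":((166,113),(338,333),60),"ssock":((390,234),(184,126),42),"tape":((205,170),(304,203),64),"orange":((251,184),(265,182),60),"purple":((182,147),(322,245),60),
"spA":((304,210),(225,172),8),"spB":((285,238),(254,156),8),"sptile":((403,201),(136,161),4),"tapetile":((234,151),(253,267),4),"lstile":((312,171),(186,211),4),"sstile":((137,160),(377,284),4),"jar":((262,247),(283,124),75),"batt":((140,208),(374,187),56)}
for k,(a,b,z) in P.items(): print(k,ray(sc,a,z).round()[0],ray(sd,b,z).round()[0])
w=viewer.calibration("wrist"); M=cv2.Rodrigues(w["rvec"])[0]; p,q=pose()
print("cam pos in tool",q.inv().apply(-M.T@w["tvec"]-p),"cam axes in tool",(q.inv().as_matrix()@M.T).round(2))
print(w["tvec"])
E
```

```text
lsock [ 448. -340.] [ 447. -348.]
ssock [608. 334.] [600. 324.]
tape [ 622. -111.] [ 619. -115.]
orange [614.   8.] [604.  -5.]
purple [ 564. -213.] [ 565. -213.]
spA [589. 136.] [585. 130.]
spB [689. 127.] [681. 119.]
sptile [448. 344.] [440. 340.]
tapetile [ 455. -118.] [ 448. -126.]
lstile [440. 105.] [435. 100.]
sstile [ 607. -334.] [ 604. -336.]
jar [785. 112.] [776. 102.]
batt [ 789. -179.] [ 777. -196.]
cam pos in tool [  69.10252313   -0.50456198 -123.2052847 ] cam axes in tool [[ 0.   -0.96 -0.27]
 [ 1.    0.   -0.  ]
 [ 0.   -0.27  0.96]]
[-598.08999477  -36.13254845  379.02482628]
```

```bash
python3 -c "
from h import *
print(delta(500,230,330,180))"
```

```text
(array([-362.5, -185.5,  -80.4]), array([ -0.1,  -0. , -24.1]))
```

Call:
carry_out:
  commands:
    - [[85,-60,-31,-13,0,0,-5],[85,-120,-62,-26,0,0,-10],[85,-180,-93,-40,0,0,-15],[85,-240,-124,-54,0,0,-20],[85,-300,-155,-67,0,0,-24]]

```text
time: 0.72
tool_pos: [436.9, 306.3, 311.3]
tcp_rot: [-180.0, -0.0, -180.0]
ft_force: [2.4, 0.6, -0.9]
finger_gap: 84.9
```

```bash
python3 - <<'E'
from h import *
print(pose()[0], r.sense()["tcp_rot"]); snap("wrist","w1")
E
```

```text
[436.92085831 306.25775023 311.27126331] [-1.79992340e+02 -1.31999073e-02 -1.79951350e+02]
```

View pics/w1.png

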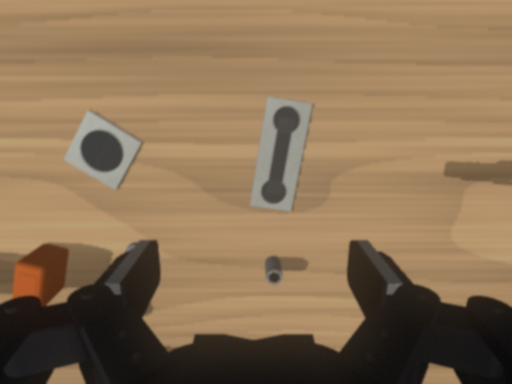

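```bash
cat >> h.py <<'E'
def tiles(c,a):
    hsv=cv2.cvtColor(a,cv2.COLOR_BGR2HSV)
    m=((hsv[...,1]<45)&(hsv[...,2]>125)).astype(np.uint8)
    for ct in cv2.findContours(m,cv2.RETR_EXTERNAL,cv2.CHAIN_APPROX_NONE)[0]:
        if cv2.contourArea(ct)<700: continue
        (x,y),(w,h),an=cv2.minAreaRect(ray(c,ct+0.,4).astype(np.float32))
        if w<h: w,h,an=h,w,an+90
        f=np.zeros(m.shape,np.uint8); cv2.drawContours(f,[ct],-1,1,-1); f=cv2.erode(f,np.ones((7,7)))
        dk=(f>0)&(hsv[...,2]<90); uv=np.argwhere(dk)[:,::-1]
        px=ct[:,0].mean(0).round()
        if len(uv)>50:
            W=ray(c,uv,4); rc=cv2.minAreaRect(W.astype(np.float32)); ev=np.linalg.eigh(np.cov(W.T))[1][:,1]
            print("tile px",px,"xy",np.round([x,y],1),"size",round(w),round(h),"ang",round(an%180,1),"| silh",W.mean(0).round(1),np.round(rc[1]),"ang",round(np.degrees(np.arctan2(ev[1],ev[0]))%180,1))
E
python3 - <<'E'
from h import *
a=cv2.imread("pics/w1.png"); c=viewer.calibration("wrist"); tiles(c,a)
print(ray(c,(273,262),42))
print(delta(610,185,270,175))
E
```

```text
tile px [102. 149.] xy [442.4  91.9] size 80 80 ang 147.2 | silh [442.4  91. ] [53. 54.] ang 41.0
tile px [280. 153.] xy [450.2 334.7] size 151 60 ang 171.2 | silh [447.3 335. ] [ 32. 132.] ang 171.2
[[590.61871856 326.09932984]]
(array([-168.2, -115.6,   44.1]), array([-0.2,  0.2,  5. ]))
```

```bash
sed -i 's/W.mean(0).round(1),np.round(rc\[1\])/np.round(rc[0],1),np.round(rc[1])/' h.py; python3 -c "
from h import *
tiles(viewer.calibration('wrist'),cv2.imread('pics/w1.png'))
print(delta(620,128,270,175))"
```

```text
tile px [102. 149.] xy [442.4  91.9] size 80 80 ang 147.2 | silh [442.7  91. ] [53. 54.] ang 41.0
tile px [280. 153.] xy [450.2 334.7] size 151 60 ang 171.2 | silh [450.1 334.6] [ 32. 132.] ang 171.2
(array([-178.2, -172.6,   44.3]), array([-0.2,  0.2,  5. ]))
```

Call:
carry_out:
  commands:
    - [[40,-45,-44,10,0,0,1],[40,-90,-88,20,0,0,3],[40,-135,-132,30,0,0,5],[40,-180,-175,41,0,0,5],[40,-180,-175,41,0,0,5]]

```text
time: 1.4
tool_pos: [617.0, 129.1, 267.1]
tcp_rot: [-179.9, -0.2, 174.6]
ft_force: [-0.3, 0.2, -0.3]
finger_gap: 40.1
```

```bash
python3 - <<'E'
from h import *
print(pose()[0], r.sense()["tcp_rot"]); c,a=snap("wrist","w2"); tiles(c,a)
import pickle; pickle.dump(c,open("w2.pkl","wb"))
E
```

```text
[616.96997547 129.09726038 267.10843503] [-179.8968475    -0.20958645  174.61175905]
tile px [254. 172.] xy [636.8 126.4] size 129 28 ang 175.2 | silh [637.6 126.1] [ 16. 116.] ang 175.0
```

View pics/w2.png

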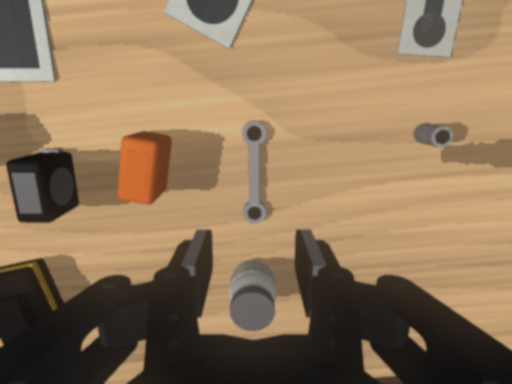

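```bash
python3 - <<'E'
from h import *
import pickle
c=pickle.load(open("w2.pkl","rb")); a=cv2.imread("pics/w2.png"); g=cv2.cvtColor(a,cv2.COLOR_BGR2GRAY)
H=[]
for u,v in((255,132),(255,212)):
    p=np.argwhere(g[v-8:v+9,u-8:u+9]<80)[:,::-1]+[u-8,v-8]; H.append(ray(c,p.mean(0),9)[0]); print(len(p),p.mean(0))
H=np.array(H); d=H[0]-H[1]; ctr=H.mean(0); ang=np.degrees(np.arctan2(-d[1],-d[0]))%180
hsv=cv2.cvtColor(a,cv2.COLOR_BGR2HSV)
print(ctr,np.linalg.norm(d),ang); 
print(delta(*ctr,22,ang)); print(pose()[0])
print(ray(c,(435,135),42))
E
```

```text
138 [253.74637681 132.97101449]
112 [254.09821429 212.82142857]
[636.41238645 126.50407318] 100.54492713923719 174.90013338092322
(array([-21.1,  -2. , 245.9]), array([-0.1, -0.2, -0.2]))
[616.34890085 130.5680763  267.94699108]
[[603.57936762 326.76731813]]
```

```bash
cat >> h.py <<'E'
import json,os
def cmd(*rows):
    """log final rows of calls; return commanded pose"""
    L=json.load(open("log.json")) if os.path.exists("log.json") else []
    L+=[list(x) for x in rows]; json.dump(L,open("log.json","w"))
    p=np.array([245.074,547.671,250.292]); q=R.from_euler("xyz",[180,0,155.89],degrees=True)
    for x in L: p=p+q.apply(x[:3]); q=q*R.from_rotvec(x[3:],degrees=True)
    return p,q
def go(x,y,z,yaw):
    p,q=cmd(); best=None
    for k in (-180,0,180):
        rv=(q.inv()*R.from_euler("xyz",[180,0,yaw+k],degrees=True)).as_rotvec(degrees=True)
        if best is None or np.linalg.norm(rv)<np.linalg.norm(best): best=rv
    return q.inv().apply(np.array([x,y,z])-p).round(1), best.round(1)
E
python3 - <<'E'
from h import *
p,q=cmd([-300,-155,-67,0,0,-24],[-180,-175,41,0,0,5]); print(p,q.as_euler("xyz",degrees=True))
for i in range(3):
  print(pose()[0],r.sense()["tcp_rot"]); c=viewer.calibration("wrist"); M=cv2.Rodrigues(c["rvec"])[0]; print(-M.T@c["tvec"]); 
  if i<2: viewer.snapshot("wrist")
E
```

```text
[635.25064653 108.30056649 276.292     ] [180.     0.   174.89]
[616.34890085 130.5680763  267.94699108] [-179.94823825   -0.17995563  174.6866948 ]
[547.69801223 136.46290748 391.3684209 ]
[615.74807281 132.02176689 268.86533666] [-1.79986416e+02 -1.30803897e-01  1.74779157e+02]
[546.96602274 137.7479049  392.24365331]
[615.41860764 133.03359512 269.66502854] [ 1.79989837e+02 -7.26161390e-02  1.74863576e+02]
[546.51101686 138.61002217 392.96906735]
```

Call:
carry_out:
  commands:
    - [[40,-8,-2,50,0,0,0],[40,-16,-4,100,0,0,0],[40,-22,-6,150,0,0,0],[40,-22,-6,200,0,0,0],[40,-22,-6,200,0,0,0]]

```text
time: 2.17
tool_pos: [632.6, 126.0, 65.6]
tcp_rot: [-179.9, -0.5, 175.0]
ft_force: [-0.7, 0.4, 1.0]
finger_gap: 39.9
```

Call:
carry_out:
  commands:
    - [[40,0,0,0,0,0,0],[40,0,0,0,0,0,0],[40,0,0,0,0,0,0]]

```text
time: 2.55
tool_pos: [638.7, 125.0, 72.9]
tcp_rot: [180.0, 0.2, 174.9]
ft_force: [0.3, -0.8, -0.5]
finger_gap: 40.0
```

```bash
python3 - <<'E'
from h import *
print(pose()[0], r.sense()["qd"].round(1),r.sense()["tcp_rot"]);print(delta(636.4,126.5,22,174.9)); c,a=snap("wrist","w3")
print(pose()[0]);print(delta(636.4,126.5,22,174.9)); 
E
```

```text
[638.73326312 125.03863816  72.86684467] [-0.2  0.7  0.6 -0.  -0.2 -0.2] [179.95410558   0.22298121 174.89637855]
(array([ 2.7,  1.2, 50.9]), array([ 0. ,  0.2, -0. ]))
[638.35305953 124.90662351  72.21953536]
(array([ 2.2,  1.4, 50.2]), array([ 0. ,  0.2, -0. ]))
```

View pics/w3.png

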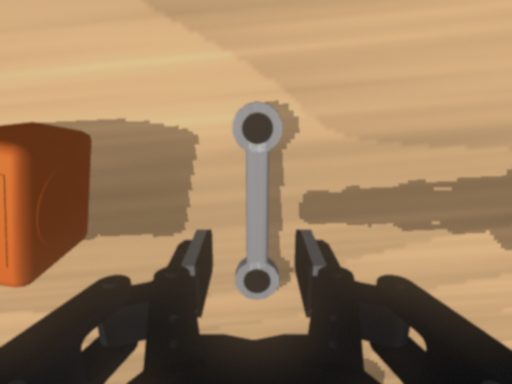

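```bash
cat >> h.py <<'E'
def holes(c,a,pts,z=9,w=14,thr=80):
    g=cv2.cvtColor(a,cv2.COLOR_BGR2GRAY); out=[]
    for u,v in pts:
        p=np.argwhere(g[v-w:v+w+1,u-w:u+w+1]<thr)[:,::-1]+[u-w,v-w]; out.append(ray(c,p.mean(0),z)[0])
    out=np.array(out); d=out[1]-out[0]
    return out.mean(0),np.linalg.norm(d),np.degrees(np.arctan2(d[1],d[0]))%180
E
python3 - <<'E'
from h import *
a=cv2.imread("pics/w3.png"); c=viewer.calibration("wrist")
H=holes(c,a,((257,128),(257,281)));print(H); print(delta(*H[0],22,H[2]))
E
```

```text
(array([635.83217175, 126.57544144]), np.float64(100.04560371392289), np.float64(174.97025771010456))
(array([ 2.8,  1.4, 50.2]), array([ 0. ,  0.2, -0.1]))
```

Call:
carry_out:
  commands:
    - [[40,2,1,20,0,0,0],[40,3,1.5,40,0,0,0],[40,3,1.5,50,0,0,0],[40,3,1.5,50,0,0,0],[40,3,1.5,50,0,0,0]]
  grip_force: 50

```text
time: 3.22
tool_pos: [634.0, 126.4, 19.3]
tcp_rot: [-180.0, -0.1, 174.9]
ft_force: [-0.5, -0.3, -1.0]
finger_gap: 39.9
```

Call:
carry_out:
  commands:
    - [[40,0,0,0,0,0,0],[5,0,0,0,0,0,0],[5,0,0,0,0,0,0],[5,0,0,0,0,0,0],[5,0,0,0,0,0,0]]

```text
time: 3.85
tool_pos: [634.5, 126.5, 20.4]
tcp_rot: [180.0, 0.0, 174.9]
ft_force: [0.1, 0.8, 1.2]
finger_gap: 12.4
```

```bash
python3 - <<'E'
from h import *
s=r.sense();print(pose()[0], s["tcp_rot"],s["ft_force"],s["finger_gap"]);print(delta(450.2,334.7,120,171.2))
E
```

```text
[634.52829466 126.50348947  20.37719573] [1.79995869e+02 2.34807195e-02 1.74889105e+02] [0.14696447 0.75658835 1.15305257] 12.369649064426346
(array([202.1, 191. , -99.7]), array([0. , 0. , 3.7]))
```

Call:
carry_out:
  commands:
    - [[5,0,0,-10,0,0,0],[5,5,5,-40,0,0,0],[5,30,28,-70,0,0,1],[5,65,61,-80,0,0,2],[5,100,95,-80,0,0,3]]

```text
time: 4.47
tool_pos: [543.5, 231.1, 102.5]
tcp_rot: [179.9, 0.2, 171.8]
ft_force: [0.4, 0.2, -0.5]
finger_gap: 12.2
```

Call:
carry_out:
  commands:
    - [[5,35,33,0,0,0,0.7],[5,70,66,0,0,0,0.7],[5,90,85,0,0,0,0.7],[5,101,96,0,0,0,0.7],[5,101,96,0,0,0,0.7]]

```text
time: 5.1
tool_pos: [456.6, 339.8, 100.5]
tcp_rot: [180.0, 0.0, 171.3]
ft_force: [0.7, 0.1, -0.3]
finger_gap: 12.2
```

Call:
carry_out:
  commands:
    - [[5,0,0,0,0,0,0],[5,0,0,0,0,0,0],[5,0,0,0,0,0,0],[5,0,0,0,0,0,0]]

```text
time: 5.6
tool_pos: [457.0, 339.0, 100.1]
tcp_rot: [-180.0, -0.0, 171.2]
ft_force: [0.2, 0.0, -0.6]
finger_gap: 11.9
```

```bash
python3 - <<'E'
from h import *
s=r.sense();print(pose()[0], s["tcp_rot"],s["ft_force"],s["finger_gap"]);print(delta(448.9,334.9,24,171.2)); snap("wrist","w4"); print(pose()[0])
E
```

```text
[456.9909857  338.96549939 100.09125421] [-1.79993130e+02 -4.74356336e-03  1.71154686e+02] [ 0.22030615  0.03987865 -0.64702511] 11.901898791812547
(array([ 7.4, -5.3, 76.1]), array([-0., -0., -0.]))
[456.94824447 339.07477549 100.1567966 ]
```

View pics/w4.png

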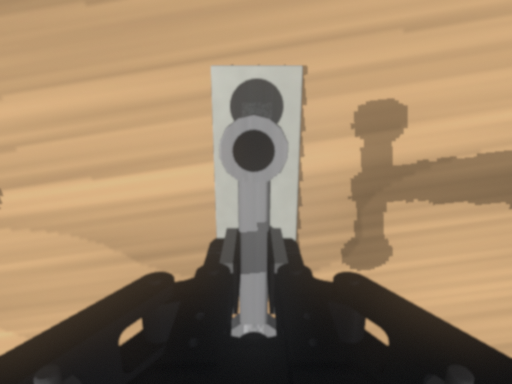

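```bash
python3 - <<'E'
from h import *
c=viewer.calibration("wrist"); a=cv2.imread("pics/w4.png"); p,q=pose()
g=cv2.cvtColor(a,cv2.COLOR_BGR2GRAY)
uv=np.argwhere(g[131:172,234:275]<70)[:,::-1]+[234,131]; h=ray(c,uv.mean(0),88.5)[0]
print("hole",uv.mean(0),h,"in tool",q.inv().apply([*(h-p[:2]),0]))
e=ray(c,[(211.5,67),(304,66.5)],4); m=e.mean(0); print(e,np.linalg.norm(e[0]-e[1]))
an=np.radians(171.2); print("tile centre from end edge", m-76*np.array([np.cos(an),np.sin(an)]))
# side mid
for v in (120,200):
    row=g[v]; w=np.where(row[190:330]>140)[0]+190; print(v,w.min(),w.max())
E
```

```text
hole [253.17299919 150.31608731] [409.44778633 345.62193126] in tool [ 4.79424814e+01 -8.22952510e-01 -1.09406329e-04]
[[365.00966077 325.11642424]
 [373.88579357 384.21289438]] 59.75933831855066
tile centre from end edge [444.55308416 343.03773575]
120 190 329
200 190 329
```

```bash
python3 - <<'E'
from h import *
print(delta(442.9,343.8,24.5,171.4))
E
```

```text
(array([14.6,  2.5, 75.7]), array([-0. ,  0. , -0.2]))
```

Call:
carry_out:
  commands:
    - [[5,5,1,15,0,0,0],[5,10,2,35,0,0,-0.2],[5,14.6,2.5,55,0,0,-0.2],[5,14.6,2.5,65,0,0,-0.2],[5,14.6,2.5,65,0,0,-0.2]]

```text
time: 6.28
tool_pos: [441.8, 343.6, 33.9]
tcp_rot: [-179.9, -0.1, 171.4]
ft_force: [0.2, 0.2, -0.5]
finger_gap: 12.2
```

Call:
carry_out:
  commands:
    - [[5,0,0,0,0,0,0],[5,0,0,0,0,0,0],[5,0,0,3,0,0,0],[5,0,0,6,0,0,0],[5,0,0,8,0,0,0]]

```text
time: 6.9
tool_pos: [442.5, 343.9, 26.8]
tcp_rot: [-180.0, -0.0, 171.4]
ft_force: [0.2, 0.3, -0.9]
finger_gap: 12.5
```

Call:
carry_out:
  commands:
    - [[5,0,0,1,0,0,0],[5,0,0,2,0,0,0],[5,0,0,2,0,0,0],[5,0,0,2,0,0,0]]

```text
time: 7.4
tool_pos: [442.8, 344.1, 25.2]
tcp_rot: [180.0, 0.0, 171.4]
ft_force: [0.5, 0.0, -0.1]
finger_gap: 12.6
```

```bash
python3 - <<'E'
from h import *
s=r.sense();print(pose()[0], s["tcp_rot"],s["ft_force"],s["finger_gap"]);print(delta(442.9,343.8,24.5,171.4))
E
```

```text
[442.771127   344.06183357  25.24374056] [1.79996115e+02 4.73260913e-03 1.71391542e+02] [ 0.47088657  0.00261545 -0.07424302] 12.551764905012998
(array([-0.2, -0.2,  0.7]), array([ 0.,  0., -0.]))
```

Call:
carry_out:
  commands:
    - [[5,0,0,0.5,0,0,0],[5,0,0,1,0,0,0],[5,0,0,1.3,0,0,0],[5,0,0,1.3,0,0,0]]

```text
time: 7.9
tool_pos: [442.8, 344.1, 24.3]
tcp_rot: [180.0, 0.0, 171.4]
ft_force: [-2.1, -1.9, 5.4]
finger_gap: 12.2
```

Call:
carry_out:
  commands:
    - [[20,0,0,0,0,0,0],[40,0,0,0,0,0,0],[40,0,0,0,0,0,0],[40,0,0,-5,0,0,0],[40,0,0,-15,0,0,0]]

```text
time: 8.52
tool_pos: [442.4, 343.8, 39.0]
tcp_rot: [-180.0, -0.0, 171.4]
ft_force: [-0.4, 0.2, 0.7]
finger_gap: 40.6
```

Call:
carry_out:
  commands:
    - [[40,-10,0,-40,0,0,0],[40,-20,0,-80,0,0,0],[40,-30,0,-130,0,0,0],[40,-30,0,-140,0,0,0],[40,-30,0,-140,0,0,0]]

```text
time: 9.15
tool_pos: [472.9, 339.9, 180.3]
tcp_rot: [179.9, 0.1, 171.4]
ft_force: [-0.0, -0.2, 0.3]
finger_gap: 40.2
```

Call:
carry_out:
  commands:
    - [[40,0,0,0,0,0,0],[40,0,0,0,0,0,0],[40,0,0,0,0,0,0]]

```text
time: 9.52
tool_pos: [471.8, 339.3, 177.7]
tcp_rot: [-179.9, -0.1, 171.4]
ft_force: [-0.0, 0.5, -0.2]
finger_gap: 40.1
```

```bash
python3 - <<'E'
from h import *
import pickle
s=r.sense();print(pose()[0], s["tcp_rot"],s["ft_force"],s["finger_gap"]); c,a=snap("wrist","w5"); pickle.dump(c,open("w5.pkl","wb")); tiles(c,a)
E
```

```text
[471.7680345  339.25884131 177.69910171] [-1.79928577e+02 -8.64859471e-02  1.71397287e+02] [-0.00925527  0.5131819  -0.17352198] 40.06610334600008
tile px [253. 136.] xy [443.  342.3] size 150 59 ang 171.2 | silh [441.2 342.6] [ 33. 129.] ang 171.1
```

View pics/w5.png

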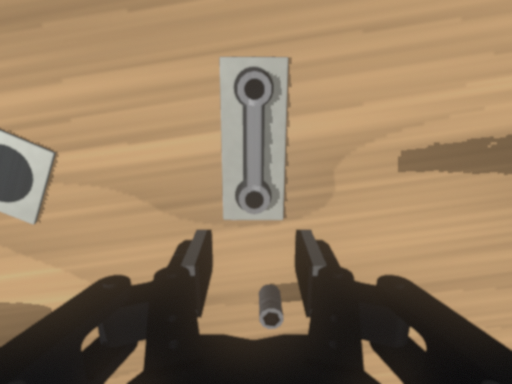

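```bash
python3 - <<'E'
from h import *
import pickle
c=pickle.load(open("w5.pkl","rb")); a=cv2.imread("pics/w5.png")
print(holes(c,a,((254,89),(254,199)),z=13,w=9))
print("small",ray(c,(271,318),42))
cv2.imwrite("pics/w5c.png",cv2.resize(a[45:230,205:305],None,fx=3,fy=3,interpolation=cv2.INTER_CUBIC))
print(delta(619,-113,270,175))
E
```

```text
(array([444.76173816, 342.82350163]), np.float64(100.30073665300932), np.float64(171.43947257658124))
small [[605.04550118 335.1400667 ]]
(array([-213. , -425.3,  -91.9]), array([-0. , -0.1, -3.6]))
```

View pics/w5c.png

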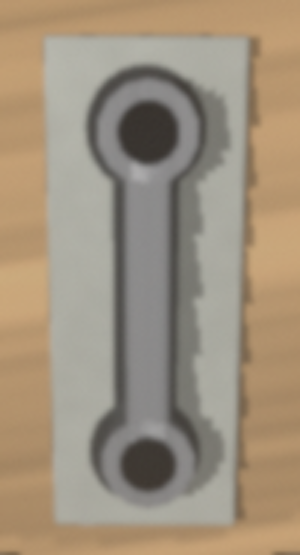

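Call:
carry_out:
  commands:
    - [[60,-15,-30,-20,0,0,0],[60,-38,-75,-45,0,0,0],[60,-60,-120,-70,0,0,0],[60,-83,-165,-90,0,0,0],[60,-105,-210,-90,0,0,0]]

```text
time: 10.2
tool_pos: [546.1, 114.8, 271.3]
tcp_rot: [179.9, 0.2, 171.4]
ft_force: [-0.3, -0.7, 0.1]
finger_gap: 59.9
```

Call:
carry_out:
  commands:
    - [[60,-23,-45,0,0,0,0],[60,-46,-90,0,0,0,0],[60,-69,-135,0,0,0,-1],[60,-87,-175,0,0,0,-2.5],[60,-100,-205,0,0,0,-3.6]]

```text
time: 10.82
tool_pos: [613.1, -103.5, 268.4]
tcp_rot: [-180.0, -0.0, 175.0]
ft_force: [-0.8, 0.2, 0.4]
finger_gap: 59.7
```

Call:
carry_out:
  commands:
    - [[60,0,-5,0,0,0,0],[60,0,-8,0,0,0,0],[60,0,-8,0,0,0,0],[60,0,-8,0,0,0,0],[60,0,-8,0,0,0,0]]

```text
time: 11.45
tool_pos: [612.3, -108.7, 269.0]
tcp_rot: [180.0, 0.0, 175.0]
ft_force: [1.1, -0.7, -0.5]
finger_gap: 59.8
```

```bash
python3 - <<'E'
from h import *
import pickle
s=r.sense();print(pose()[0], s["tcp_rot"],s["qd"].round(1)); c,a=snap("wrist","w6"); pickle.dump(c,open("w6.pkl","wb")); tiles(c,a)
E
```

```text
[ 612.2645426  -108.7334464   269.04146504] [1.79998845e+02 1.37665113e-02 1.75043457e+02] [-0.3  0.2 -0.  -0.   0.  -0.1]
tile px [ 71. 165.] xy [ 604.6 -335.8] size 80 79 ang 76.9 | silh [ 605.  -336.9] [25. 24.] ang 52.3
```

View pics/w6.png

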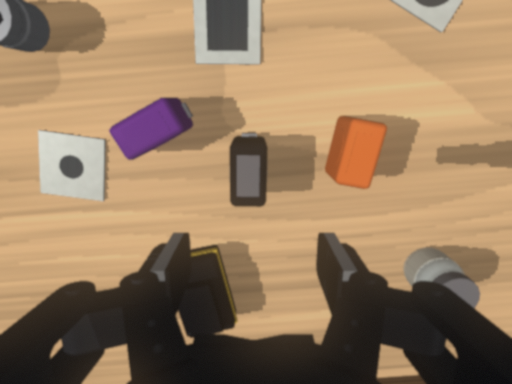

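```bash
cat > t.py <<'E'
from h import *
import pickle,sys
f=sys.argv[1]; u0,u1,v0,v1=map(int,sys.argv[2:6]); z=float(sys.argv[6])
c=pickle.load(open(f+".pkl","rb")); a=cv2.imread(f"pics/{f}.png"); hsv=cv2.cvtColor(a,cv2.COLOR_BGR2HSV)
m=np.zeros(a.shape[:2],np.uint8); m[v0:v1,u0:u1]=((hsv[...,2]<62)|((hsv[...,1]<70)&(hsv[...,2]<120)))[v0:v1,u0:u1]
m=cv2.morphologyEx(m,cv2.MORPH_OPEN,np.ones((3,3)))
ct=max(cv2.findContours(m,cv2.RETR_EXTERNAL,cv2.CHAIN_APPROX_NONE)[0],key=cv2.contourArea)
rc=cv2.minAreaRect(ray(c,ct+0.,z).astype(np.float32)); print("outline",rc,cv2.boundingRect(ct))
print("pca bbox edges px", ct[:,0].min(0),ct[:,0].max(0))
l=np.zeros_like(m); l[v0:v1,u0:u1]=((hsv[...,1]<60)&(hsv[...,2]>65)&(hsv[...,2]<140))[v0:v1,u0:u1]; 
ct=max(cv2.findContours(l,cv2.RETR_EXTERNAL,cv2.CHAIN_APPROX_NONE)[0],key=cv2.contourArea); print("label",cv2.minAreaRect(ray(c,ct+0.,z).astype(np.float32)))
E
python3 t.py w6 222 276 125 215 64
```

```text
outline ((619.6170043945312, -113.95468139648438), (31.57682228088379, 51.46718978881836), 84.15361022949219) (235, 150, 31, 48)
pca bbox edges px [235 150] [265 197]
label ((621.482177734375, -116.68087005615234), (26.60997200012207, 46.836734771728516), 85.07921600341797)
```

```bash
python3 - <<'E'
import cv2
h=cv2.cvtColor(cv2.imread("pics/w6.png"),cv2.COLOR_BGR2HSV)
print(h[142,226:276:3].tolist()); print(h[126:150:2,249].tolist(), h[196:214:2,249].tolist()); print(h[175,224:276:3].tolist())
E
```

```text
[[17, 103, 199], [16, 103, 196], [15, 99, 98], [14, 91, 59], [16, 92, 58], [16, 91, 59], [15, 95, 59], [15, 94, 60], [16, 91, 59], [14, 91, 59], [16, 98, 60], [16, 98, 60], [16, 98, 60], [16, 101, 93], [16, 103, 149], [16, 102, 152], [16, 101, 151]]
[[16, 101, 215], [17, 99, 217], [17, 99, 206], [16, 80, 143], [12, 19, 131], [12, 26, 100], [13, 84, 64], [15, 97, 58], [16, 91, 59], [15, 85, 60], [14, 81, 60], [14, 78, 62]] [[13, 32, 97], [14, 73, 70], [15, 84, 67], [14, 84, 67], [16, 91, 70], [16, 99, 139], [16, 102, 195], [16, 103, 201], [16, 102, 198]]
[[16, 102, 192], [16, 102, 188], [15, 92, 103], [14, 86, 62], [10, 35, 87], [7, 20, 115], [10, 20, 115], [10, 20, 115], [10, 20, 114], [8, 18, 114], [8, 18, 114], [11, 18, 112], [12, 47, 70], [14, 85, 57], [15, 91, 84], [16, 100, 125], [17, 102, 125], [16, 100, 125]]
```

```bash
sed -i 's/hsv\[...,2\]<62/hsv[...,2]<98/' t.py; python3 t.py w6 222 276 125 215 64
```

```text
outline ((616.8411254882812, -115.6260986328125), (37.86491775512695, 74.67030334472656), 85.47063446044922) (230, 136, 37, 70)
pca bbox edges px [230 136] [266 205]
label ((621.482177734375, -116.68087005615234), (26.60997200012207, 46.836734771728516), 85.07921600341797)
```

Call:
carry_out:
  commands:
    - [[60,20,5,0,0,0,0],[60,45,8,0,0,0,0],[60,70,8,0,0,0,0],[60,75,8,0,0,0,0],[60,75,8,0,0,0,0]]

```text
time: 12.12
tool_pos: [538.6, -94.9, 269.2]
tcp_rot: [-180.0, 0.1, 175.0]
ft_force: [0.7, -0.3, 0.2]
finger_gap: 60.3
```

Call:
carry_out:
  commands:
    - [[60,0,0,0,0,0,0],[60,0,0,0,0,0,0],[60,0,0,0,0,0,0]]

```text
time: 12.5
tool_pos: [538.5, -95.0, 268.7]
tcp_rot: [180.0, -0.0, 175.0]
ft_force: [-0.3, -0.8, 0.3]
finger_gap: 59.8
```

```bash
python3 - <<'E'
from h import *
import pickle
s=r.sense();print(pose()[0], s["tcp_rot"],s["qd"].round(1)); c,a=snap("wrist","w7"); pickle.dump(c,open("w7.pkl","wb")); tiles(c,a)
print(proj(c,[(618.5,-115.8,64),(448,-124,4),(440,95,4)]))
E
python3 t.py w7 215 275 200 295 64
```

```text
[538.45737692 -94.96154632 268.66701302] [ 1.79993253e+02 -1.86162555e-02  1.74989348e+02] [-0.  -0.2  0.2  0.   0.  -0.1]
tile px [ 75. 221.] xy [ 604.4 -335.6] size 80 79 ang 76.8 | silh [ 604.7 -337.2] [23. 24.] ang 26.4
tile px [222.  81.] xy [ 449.6 -124.6] size 105 73 ang 174.7 | silh [ 449.5 -124.9] [43. 74.] ang 174.9
tile px [417.  50.] xy [435.4  99. ] size 80 79 ang 57.2 | silh [434.9  99.9] [53. 52.] ang 129.6
[[241.88645934 238.32344386]
 [222.40910345  81.94749521]
 [413.73609163  56.77592127]]
outline ((613.302490234375, -115.1300048828125), (37.963138580322266, 79.71932983398438), 85.04422760009766) (225, 200, 35, 67)
pca bbox edges px [225 200] [259 266]
label ((621.5307006835938, -116.70571899414062), (26.181699752807617, 47.743934631347656), 84.98846435546875)
```

View pics/w7.png

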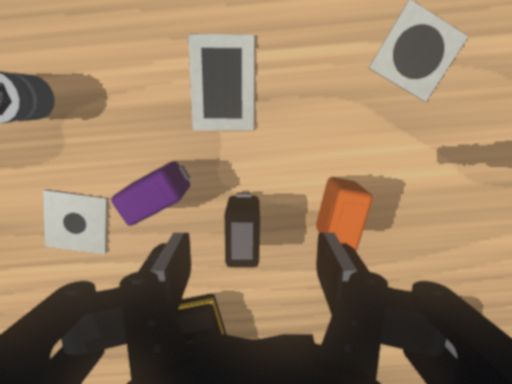

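```bash
python3 -c "
from h import *
print(delta(617.7,-116.2,42,175.0))"
```

```text
(array([-80.9, -14.3, 226.6]), array([ 0., -0., -0.]))
```

Call:
carry_out:
  commands:
    - [[65,-20,4,10,0,0,0],[65,-45,8,40,0,0,0],[65,-70,12,80,0,0,0],[65,-80.8,14.3,110,0,0,0],[65,-80.8,14.3,130,0,0,0]]

```text
time: 13.18
tool_pos: [619.6, -87.4, 136.6]
tcp_rot: [180.0, -0.1, 175.0]
ft_force: [-0.8, -0.3, 0.3]
finger_gap: 65.1
```

Call:
carry_out:
  commands:
    - [[65,0,0,0,0,0,0],[65,0,0,0,0,0,0],[65,0,0,0,0,0,0],[65,0,0,0,0,0,0]]
  grip_force: 60

```text
time: 13.68
tool_pos: [620.5, -88.0, 140.3]
tcp_rot: [-180.0, 0.1, 175.0]
ft_force: [0.3, 0.3, 0.7]
finger_gap: 64.9
```

```bash
python3 -c "
from h import *
print(pose()[0],delta(617.7,-116.2,42,175.0))
import pickle
c,a=snap('wrist','w8'); pickle.dump(c,open('w8.pkl','wb'))
print(proj(c,[(617.7+i*36,-116+j*20,64) for i in(-1,1) for j in (-1,1)]))"
```

```text
[620.54511515 -87.96458687 140.33541705] (array([  0.6, -28.3,  98.3]), array([-0. ,  0.1, -0. ]))
[[173.68363047 155.19843866]
 [236.56951779 149.72690058]
 [189.83332291 257.43294837]
 [247.15134546 252.92825608]]
```

View pics/w8.png

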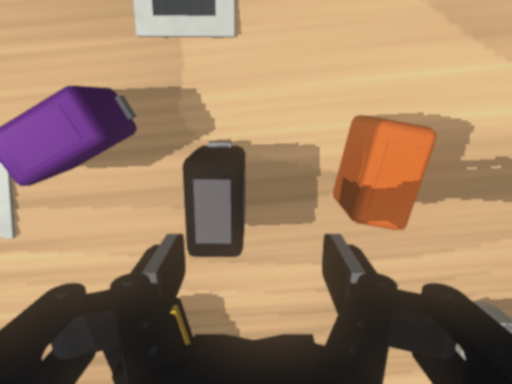

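Call:
carry_out:
  commands:
    - [[65,0.5,-10,0,0,0,0],[65,0.5,-22,5,0,0,0],[65,0.5,-28,25,0,0,0],[65,0.5,-28.3,45,0,0,0],[65,0.5,-28.3,45,0,0,0]]

```text
time: 14.35
tool_pos: [614.5, -115.2, 89.8]
tcp_rot: [179.9, -0.4, 175.0]
ft_force: [0.5, 0.7, 0.7]
finger_gap: 65.3
```

Call:
carry_out:
  commands:
    - [[65,0,0,0,0,0,0],[65,0,0,15,0,0,0],[65,0,0,35,0,0,0],[65,0,0,53,0,0,0],[65,0,0,53,0,0,0]]

```text
time: 14.98
tool_pos: [614.8, -115.3, 37.6]
tcp_rot: [179.9, -0.3, 175.0]
ft_force: [0.2, 0.1, -0.4]
finger_gap: 65.5
```

Call:
carry_out:
  commands:
    - [[65,0,0,0,0,0,0],[65,0,0,0,0,0,0],[65,0,0,0,0,0,0]]

```text
time: 15.35
tool_pos: [617.6, -116.1, 41.7]
tcp_rot: [-180.0, 0.1, 175.0]
ft_force: [-0.3, -0.6, -0.2]
finger_gap: 64.9
```

```bash
python3 -c "
from h import *
print(pose()[0],delta(617.7,-116.2,42,175.0),r.sense()['ft_force'])"
```

```text
[ 617.56115643 -116.05670328   41.71287167] (array([-0.2, -0.1, -0.3]), array([-0. ,  0.1, -0. ])) [-0.27720731 -0.563976   -0.23347913]
```

Call:
carry_out:
  commands:
    - [[50,0,0,0,0,0,0],[35,0,0,0,0,0,0],[30,0,0,0,0,0,0],[30,0,0,0,0,0,0],[30,0,0,0,0,0,0]]

```text
time: 15.98
tool_pos: [617.3, -116.0, 41.3]
tcp_rot: [-180.0, 0.0, 175.0]
ft_force: [-0.5, -1.1, 3.8]
finger_gap: 39.3
```

```bash
python3 -c "
from h import *
s=r.sense(); print(pose()[0],s['tcp_rot'],delta(449.6,-124.6,120,174.8),s['ft_force'],s['finger_gap'])"
```

```text
[ 617.34648252 -116.03122261   41.34350241] [-1.79990073e+02  4.60410709e-02  1.74984552e+02] (array([166.3, -23.2, -78.8]), array([-0. ,  0. ,  0.2])) [-0.45421602 -1.10877313  3.78965414] 39.29640174223918
```

Call:
carry_out:
  commands:
    - [[30,0,0,-10,0,0,0],[30,0,0,-30,0,0,0],[30,10,-1,-50,0,0,0],[30,40,-6,-60,0,0,0],[30,75,-10,-60,0,0,0]]

```text
time: 16.6
tool_pos: [542.1, -119.8, 103.6]
tcp_rot: [-179.9, 0.2, 175.0]
ft_force: [0.1, -0.6, -1.3]
finger_gap: 39.5
```

Call:
carry_out:
  commands:
    - [[30,35,-5,0,0,0,0.2],[30,65,-9,0,0,0,0.2],[30,85,-12,0,0,0,0.2],[30,91,-13,0,0,0,0.2],[30,91,-13,0,0,0,0.2]]

```text
time: 17.23
tool_pos: [450.2, -124.5, 101.7]
tcp_rot: [-180.0, 0.1, 174.8]
ft_force: [0.7, -0.1, -2.0]
finger_gap: 39.1
```

Call:
carry_out:
  commands:
    - [[30,0,0,0,0,0,0],[30,0,0,10,0,0,0],[30,0,0,20,0,0,0],[30,0,0,25,0,0,0],[30,0,0,25,0,0,0]]

```text
time: 17.85
tool_pos: [449.0, -124.0, 74.9]
tcp_rot: [180.0, -0.1, 174.8]
ft_force: [-0.3, -0.4, -1.6]
finger_gap: 39.2
```

Call:
carry_out:
  commands:
    - [[30,0,0,0,0,0,0],[30,0,0,0,0,0,0],[30,0,0,0,0,0,0]]

```text
time: 18.23
tool_pos: [449.9, -124.4, 76.2]
tcp_rot: [-180.0, 0.0, 174.8]
ft_force: [0.6, 0.4, -1.6]
finger_gap: 39.5
```

```bash
python3 - <<'E'
from h import *
import pickle
s=r.sense(); print(pose()[0],s['tcp_rot'],delta(449.6,-124.6,45.3,174.8),s['ft_force'],s['finger_gap'])
c,a=snap('wrist','w9'); pickle.dump(c,open('w9.pkl','wb')); tiles(c,a)
E
```

```text
[ 449.85814462 -124.41180059   76.21093553] [-1.79989452e+02  3.66019876e-02  1.74790144e+02] (array([ 0.3, -0.2, 30.9]), array([-0.,  0., -0.])) [ 0.57647074  0.37097059 -1.57141469] 39.5063149669988
```

View pics/w9.png

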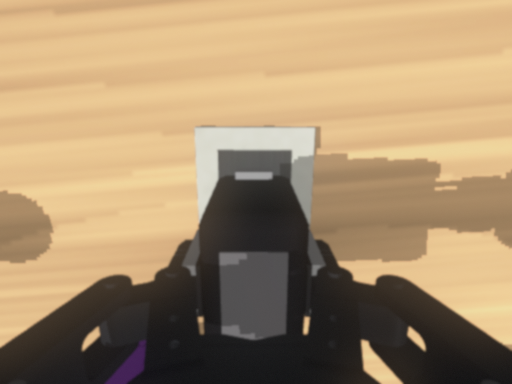

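```bash
python3 - <<'E'
from h import *
import pickle
c=pickle.load(open('w9.pkl','rb')); a=cv2.imread("pics/w9.png"); g=cv2.cvtColor(a,cv2.COLOR_BGR2GRAY)
print(g[118:200:1,225].tolist()); print(g[160:190,253].tolist())
p,q=pose(); T=lambda uv,z: q.inv().apply([*(ray(c,uv,z)[0]-p[:2]),0]).round(1)
print("tile end",T((256,127),4),"silh end",T((256,150),4),"tile sides",T((195,130),4),T((316,130),4))
for v in(176,178,180): print(v,T((254,v),35.))
for z in (35,45): print("tape lower corners",z,T((218,185),z),T((289,185),z))
E
```

```text
[192, 192, 192, 192, 191, 191, 189, 183, 176, 189, 207, 218, 220, 220, 219, 219, 219, 218, 218, 218, 218, 217, 217, 217, 217, 218, 218, 217, 217, 216, 205, 174, 134, 107, 99, 99, 98, 98, 97, 98, 97, 96, 96, 97, 96, 96, 96, 96, 95, 95, 95, 95, 94, 93, 94, 93, 90, 81, 70, 62, 60, 59, 58, 59, 57, 58, 58, 58, 57, 56, 57, 57, 54, 54, 54, 53, 54, 53, 53, 53, 53, 53]
[92, 92, 93, 92, 91, 93, 91, 89, 88, 87, 89, 109, 140, 159, 166, 166, 166, 164, 151, 116, 74, 53, 47, 47, 45, 46, 45, 45, 44, 43]
tile end [52.5  0.8 -0. ] silh end [38.5  0.8 -0. ] tile sides [ 50.7 -36.2  -0. ] [50.7 37.1 -0. ]
176 [29.5 -0.4 -0. ]
178 [28.5 -0.4 -0. ]
180 [27.4 -0.4 -0. ]
tape lower corners 35 [ 24.6 -19.7  -0. ] [24.6 18.3 -0. ]
tape lower corners 45 [ 27.3 -18.5  -0. ] [27.3 17.1 -0. ]
```

```bash
python3 - <<'E'
from h import *
import pickle
for f,u,vs in(("w6",240,(134,136,138)),("w7",234,(192,194,196,198)),("w8",200,(144,147,150))):
    c=pickle.load(open(f+'.pkl','rb')); g=cv2.cvtColor(cv2.imread(f"pics/{f}.png"),cv2.COLOR_BGR2GRAY)
    print(f,g[vs[0]-6:vs[-1]+12,u].tolist(),"from",vs[0]-6)
    for v in vs: print(v,"z0",ray(c,(u,v),0)[0].round(1),"z64",ray(c,(u,v),64)[0].round(1))
c=pickle.load(open('w9.pkl','rb')); p,q=pose()
g=cv2.cvtColor(cv2.imread("pics/w9.png"),cv2.COLOR_BGR2GRAY); print(g[245:258,255].tolist())
for v in (252,338): print(v,q.inv().apply([*(ray(c,(254,v),99)[0]-p[:2]),0]).round(1))
E
```

```text
w6 [145, 166, 180, 180, 172, 164, 151, 126, 90, 61, 51, 49, 49, 47, 49, 50, 52, 51, 52, 53, 53, 54] from 128
134 z0 [ 583.6 -123.6] z64 [ 577.  -120.3]
136 z0 [ 586.  -123.9] z64 [ 579.  -120.5]
138 z0 [ 588.4 -124.1] z64 [ 581.  -120.7]
w7 [128, 140, 161, 174, 175, 167, 160, 153, 140, 109, 75, 55, 49, 49, 49, 49, 50, 48, 49, 50, 49, 50, 49, 48] from 186
192 z0 [ 582.3 -124.8] z64 [ 563.9 -119. ]
194 z0 [ 585. -125.] z64 [ 566.1 -119.2]
196 z0 [ 587.7 -125.3] z64 [ 568.4 -119.5]
198 z0 [ 590.4 -125.6] z64 [ 570.6 -119.7]
w8 [169, 172, 173, 173, 172, 169, 165, 154, 128, 90, 59, 48, 46, 45, 45, 45, 45, 45, 45, 45, 46, 46, 48, 49] from 138
144 z0 [ 584.1 -130. ] z64 [ 576.1 -118.5]
147 z0 [ 586.6 -130.4] z64 [ 578.  -118.7]
150 z0 [ 589.1 -130.7] z64 [ 579.9 -119. ]
[37, 37, 36, 36, 37, 41, 53, 72, 80, 82, 82, 83, 81]
252 [17.9 -0.5 -0. ]
338 [-18.   -0.4   0. ]
```

Call:
carry_out:
  commands:
    - [[30,2,0.3,5,0,0,0],[30,5.2,0.6,12,0,0,0],[30,5.2,0.6,20,0,0,0],[30,5.2,0.6,25,0,0,0],[30,5.2,0.6,25,0,0,0]]

```text
time: 18.9
tool_pos: [444.1, -123.1, 50.2]
tcp_rot: [180.0, -0.1, 174.8]
ft_force: [0.2, -0.5, -2.5]
finger_gap: 39.1
```

Call:
carry_out:
  commands:
    - [[30,0,0,0,0,0,0],[30,0,0,1.5,0,0,0],[30,0,0,3,0,0,0],[30,0,0,4,0,0,0],[30,0,0,4,0,0,0]]

```text
time: 19.52
tool_pos: [444.4, -123.2, 46.8]
tcp_rot: [180.0, -0.0, 174.8]
ft_force: [-0.4, -0.5, -2.1]
finger_gap: 39.5
```

Call:
carry_out:
  commands:
    - [[30,0,0,0,0,0,0],[30,0,0,0,0,0,0],[30,0,0,0.8,0,0,0],[30,0,0,1.6,0,0,0],[30,0,0,1.6,0,0,0]]

```text
time: 20.15
tool_pos: [444.5, -123.2, 45.3]
tcp_rot: [-180.0, -0.0, 174.8]
ft_force: [-0.1, 1.0, -0.7]
finger_gap: 39.0
```

```bash
python3 - <<'E'
from h import *
s=r.sense(); print(pose()[0],s['tcp_rot'],s['ft_force'],s['finger_gap'])
E
```

```text
[ 444.51445227 -123.24705355   45.28636925] [-1.79998601e+02 -3.14606401e-04  1.74792355e+02] [-0.13061727  0.95483497 -0.73470288] 39.01458656311605
```

Call:
carry_out:
  commands:
    - [[30,0,0,0.5,0,0,0],[30,0,0,0.7,0,0,0],[30,0,0,0.7,0,0,0],[50,0,0,0.7,0,0,0],[65,0,0,0.7,0,0,0]]

```text
time: 20.78
tool_pos: [444.7, -123.3, 44.7]
tcp_rot: [-180.0, 0.0, 174.8]
ft_force: [0.1, 0.3, -0.8]
finger_gap: 64.7
```

Call:
carry_out:
  commands:
    - [[65,0,0,0,0,0,0],[65,0,0,-10,0,0,0],[65,0,0,-40,0,0,0],[65,0,0,-80,0,0,0],[65,-10,0,-130,0,0,0]]

```text
time: 21.4
tool_pos: [453.5, -123.8, 175.6]
tcp_rot: [180.0, -0.1, 174.8]
ft_force: [1.2, 0.2, 1.0]
finger_gap: 65.1
```

Call:
carry_out:
  commands:
    - [[65,0,0,-30,0,0,0],[65,0,0,-60,0,0,0],[65,0,0,-80,0,0,0],[65,0,0,-80,0,0,0],[65,0,0,-80,0,0,0]]

```text
time: 22.02
tool_pos: [454.1, -124.0, 253.9]
tcp_rot: [180.0, -0.0, 174.8]
ft_force: [0.1, -0.3, 0.1]
finger_gap: 65.0
```

Call:
carry_out:
  commands:
    - [[65,0,0,0,0,0,0],[65,0,0,0,0,0,0],[65,0,0,0,0,0,0]]

```text
time: 22.4
tool_pos: [454.2, -124.1, 254.1]
tcp_rot: [180.0, -0.0, 174.8]
ft_force: [0.5, -0.3, -0.1]
finger_gap: 64.7
```

```bash
python3 - <<'E'
from h import *
import pickle
s=r.sense(); print(pose()[0],s['tcp_rot'],s['ft_force'],s['finger_gap'])
c,a=snap('wrist','w10'); pickle.dump(c,open('w10.pkl','wb')); tiles(c,a)
print(delta(448,-345,270,175))
E
```

```text
[ 454.2328726  -124.08323042  254.08882629] [ 1.79985298e+02 -4.88947443e-02  1.74787190e+02] [ 0.54956875 -0.34475917 -0.1137172 ] 64.69026761086945
tile px [ 35. 179.] xy [ 455.3 -390.8] size 59 58 ang 150.4 | silh [ 455.5 -391.1] [37. 41.] ang 56.4
(array([ -13.7, -220.6,  -15.8]), array([ 0. , -0. , -0.2]))
```

View pics/w10.png

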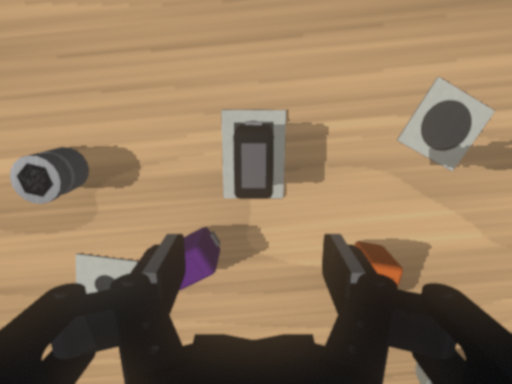

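```bash
python3 t.py w10 233 273 140 188 68; python3 - <<'E'
from h import *
import pickle
c=pickle.load(open('w10.pkl','rb')); a=cv2.imread("pics/w10.png"); g=cv2.cvtColor(a,cv2.COLOR_BGR2GRAY)
print(g[104:130,238].tolist()); print(g[190:204,254].tolist()); print(g[125,215:295].tolist())
for v in (110,122.5,198): print(v,ray(c,(253,v),4)[0])
print(ray(c,(254,196.5),68)[0])
hs=cv2.cvtColor(a,cv2.COLOR_BGR2HSV)
cv2.imwrite("pics/w10c.png",cv2.resize(a[100:210,210:300],None,fx=5,fy=5,interpolation=cv2.INTER_CUBIC))
print("sock top",ray(c,(37,180),60))
E
```

```text
outline ((447.17181396484375, -124.68477630615234), (38.329612731933594, 47.22556686401367), 84.81748962402344) (234, 140, 39, 48)
pca bbox edges px [234 140] [272 187]
label ((448.1348571777344, -124.76571655273438), (26.213302612304688, 45.292022705078125), 84.81861877441406)
[156, 154, 153, 151, 148, 149, 160, 172, 176, 174, 174, 173, 172, 173, 173, 173, 173, 160, 128, 92, 76, 66, 59, 54, 52, 51]
[54, 53, 53, 54, 54, 54, 56, 68, 103, 140, 159, 166, 168, 168]
[160, 159, 160, 158, 159, 160, 166, 173, 174, 174, 174, 174, 174, 174, 174, 175, 173, 168, 147, 108, 82, 75, 72, 66, 63, 58, 57, 55, 57, 62, 71, 79, 79, 78, 77, 78, 77, 78, 81, 85, 86, 86, 86, 86, 87, 84, 76, 62, 52, 52, 53, 52, 54, 57, 60, 61, 64, 76, 99, 120, 129, 130, 130, 130, 131, 130, 130, 131, 128, 127, 121, 118, 117, 118, 119, 119, 118, 118, 119, 119]
110 [ 397.68987187 -120.28319485]
122.5 [ 411.60927732 -121.55315535]
198 [ 502.32601843 -129.82985067]
[ 480.76670013 -126.71438768]
sock top [[ 445.3752888  -347.74477358]]
```

Call:
carry_out:
  commands:
    - [[85,-2,-35,0,0,0,0],[85,-4,-85,10,0,0,0],[85,-7,-135,30,0,0,0],[85,-10,-180,55,0,0,0],[85,-11.5,-210,75,0,0,0]]

```text
time: 23.08
tool_pos: [446.2, -336.2, 178.4]
tcp_rot: [180.0, -0.0, 174.7]
ft_force: [-0.5, 0.7, 0.7]
finger_gap: 84.9
```

Call:
carry_out:
  commands:
    - [[85,0,-10,10,0,0,0],[85,0,-13.5,20,0,0,0],[85,0,-13.5,20,0,0,0],[85,0,-13.5,20,0,0,0],[85,0,-13.5,20,0,0,0]]

```text
time: 23.7
tool_pos: [446.2, -347.5, 160.5]
tcp_rot: [-180.0, 0.1, 174.8]
ft_force: [0.6, -0.5, -0.1]
finger_gap: 84.9
```

```bash
python3 - <<'E'
from h import *
import pickle
s=r.sense(); print(pose()[0],s['tcp_rot'],s["qd"].round(1))
c,a=snap('wrist','w11'); pickle.dump(c,open('w11.pkl','wb')); print(proj(c,[445.4,-347.7,60])); print(delta(445.4,-347.7,40,175))
E
```

```text
[ 446.21922656 -347.4649018   160.53258542] [-1.79950778e+02  6.89386323e-02  1.74840597e+02] [-0.2  0.1  0.  -0.   0.1 -0.1]
[[254.17586771 195.00526235]]
(array([ 8.000e-01, -1.000e-01,  1.204e+02]), array([-0. ,  0.1, -0.2]))
```

View pics/w11.png

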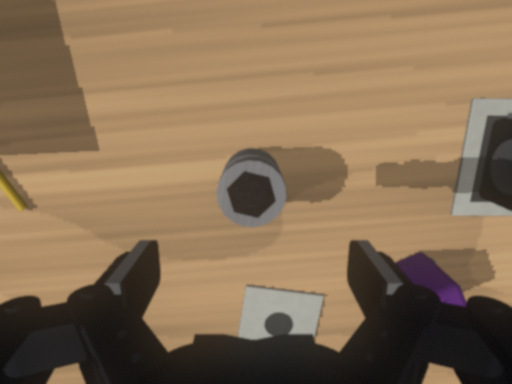

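```bash
cat >> h.py <<'E'
def ring(c,a,u,v,w,z,lo=88):
    """centre of grey top ring + mouth: fit circle to outer contour at height z; also the mouth"""
    g=cv2.cvtColor(a,cv2.COLOR_BGR2GRAY); hs=cv2.cvtColor(a,cv2.COLOR_BGR2HSV)
    m=((hs[...,1]<45)&(g>lo)).astype(np.uint8); k=np.zeros_like(m); k[v-w:v+w,u-w:u+w]=m[v-w:v+w,u-w:u+w]
    k=cv2.morphologyEx(k,cv2.MORPH_OPEN,np.ones((3,3)))
    ct=max(cv2.findContours(k,cv2.RETR_EXTERNAL,cv2.CHAIN_APPROX_NONE)[0],key=cv2.contourArea)
    (x,y),rad=cv2.minEnclosingCircle(ray(c,ct+0.,z).astype(np.float32))
    e=cv2.fitEllipse(ray(c,ct+0.,z).astype(np.float32))
    print("ring",(x,y),rad,"ell",e[0],e[1])
    w2=w//2; p=np.argwhere(g[v-w2:v+w2,u-w2:u+w2]<65)[:,::-1]+[u-w2,v-w2]; print("mouth",p.mean(0),ray(c,p.mean(0),z)[0])
E
python3 - <<'E'
from h import *
import pickle
c=pickle.load(open('w11.pkl','rb')); a=cv2.imread("pics/w11.png"); ring(c,a,252,193,42,60)
hs=cv2.cvtColor(a,cv2.COLOR_BGR2HSV); print(hs[215,200:300:5].tolist(),hs[145:175:3,252].tolist())
E
```

```text
ring (443.03125, -351.6614990234375) 27.401826858520508 ell (443.83441162109375, -350.13525390625) (49.559967041015625, 51.70914840698242)
mouth [251.05469846 193.78611501] [ 444.2635902  -349.89928098]
[[16, 104, 165], [16, 102, 163], [15, 103, 163], [16, 102, 160], [16, 103, 161], [15, 51, 139], [12, 10, 126], [10, 12, 124], [12, 11, 120], [10, 15, 102], [11, 28, 74], [13, 65, 55], [10, 18, 86], [10, 6, 126], [15, 8, 126], [13, 14, 130], [16, 99, 159], [16, 103, 174], [16, 101, 175], [16, 103, 175]] [[16, 103, 173], [16, 85, 120], [14, 45, 74], [12, 31, 83], [12, 32, 79], [13, 19, 94], [8, 8, 125], [6, 10, 125], [15, 8, 123], [6, 12, 106]]
```

Call:
carry_out:
  commands:
    - [[85,1,-1.5,20,0,0,0],[85,1.9,-2.7,50,0,0,0],[85,1.9,-2.7,80,0,0,0],[85,1.9,-2.7,110,0,0,0],[85,1.9,-2.7,128,0,0,0]]
  grip_force: 70

```text
time: 24.38
tool_pos: [442.1, -349.1, 28.5]
tcp_rot: [179.9, -0.2, 174.8]
ft_force: [-0.2, -0.4, 0.8]
finger_gap: 85.3
```

Call:
carry_out:
  commands:
    - [[85,0,0,0,0,0,0],[85,0,0,0,0,0,0],[70,0,0,0,0,0,0],[58,0,0,0,0,0,0],[54,0,0,0,0,0,0]]

```text
time: 25.0
tool_pos: [443.8, -350.4, 32.2]
tcp_rot: [-180.0, 0.0, 174.8]
ft_force: [0.4, 1.2, 0.7]
finger_gap: 54.0
```

Call:
carry_out:
  commands:
    - [[42,0,0,0,0,0,0],[42,0,0,0,0,0,0],[42,0,0,0,0,0,0],[42,0,0,0,0,0,0]]

```text
time: 25.5
tool_pos: [444.0, -350.4, 32.5]
tcp_rot: [-180.0, 0.0, 174.8]
ft_force: [-0.7, 3.6, 6.5]
finger_gap: 50.1
```

```bash
python3 - <<'E'
from h import *
s=r.sense(); print(pose()[0],s['tcp_rot'],s["ft_force"],s["finger_gap"])
print(delta(435.2,99.3,150,175))
E
```

```text
[ 443.97128755 -350.38431071   32.52406646] [-1.79983318e+02  4.89376066e-02  1.74797491e+02] [-0.72081452  3.57323329  6.48577622] 50.13032981012315
(array([  49.4,  447. , -117.6]), array([-0. ,  0. , -0.2]))
```

Call:
carry_out:
  commands:
    - [[42,0,0,-10,0,0,0],[42,0,0,-35,0,0,0],[42,0,5,-75,0,0,0],[42,3,25,-105,0,0,0],[42,7,60,-118,0,0,0]]

```text
time: 26.12
tool_pos: [442.4, -290.7, 152.0]
tcp_rot: [-179.9, 0.1, 174.7]
ft_force: [-0.0, 0.1, -4.6]
finger_gap: 50.4
```

Call:
carry_out:
  commands:
    - [[42,4,45,0,0,0,0],[42,9,92,0,0,0,0],[42,14,139,0,0,0,0],[42,19,186,0,0,0,0],[42,24,230,0,0,0,0]]

```text
time: 26.75
tool_pos: [438.1, -57.1, 149.4]
tcp_rot: [180.0, -0.0, 174.8]
ft_force: [1.2, 0.5, -5.0]
finger_gap: 50.3
```

Call:
carry_out:
  commands:
    - [[42,5,45,0,0,0,0],[42,10,90,0,0,0,0],[42,14,125,5,0,0,0],[42,17,148,15,0,0,0],[42,18,157,25,0,0,0]]

```text
time: 27.38
tool_pos: [434.7, 100.4, 124.1]
tcp_rot: [-180.0, -0.0, 174.9]
ft_force: [-0.4, -0.3, -5.4]
finger_gap: 50.3
```

Call:
carry_out:
  commands:
    - [[42,0,0,10,0,0,0],[42,0,0,20,0,0,0],[42,0,0,20,0,0,0],[42,0,0,20,0,0,0],[42,0,0,20,0,0,0]]

```text
time: 28.0
tool_pos: [435.7, 99.1, 105.1]
tcp_rot: [180.0, 0.1, 174.8]
ft_force: [0.1, 0.0, -5.5]
finger_gap: 50.3
```

```bash
python3 - <<'E'
from h import *
import pickle
s=r.sense(); print(pose()[0],s['tcp_rot'],s["ft_force"],s["finger_gap"],s["qd"].round(1))
print(delta(435.2,99.3,36.5,175)); c,a=snap('wrist','w12'); pickle.dump(c,open('w12.pkl','wb'))
E
```

```text
[435.74888177  99.10459779 105.12327144] [1.79989375e+02 5.64144085e-02 1.74763299e+02] [ 0.07996688  0.03163053 -5.5438503 ] 50.27165542150533 [ 0.2 -0.1  0.   0.   0.   0. ]
(array([ 0.6,  0.1, 68.6]), array([ 0. ,  0.1, -0.2]))
```

View pics/w12.png

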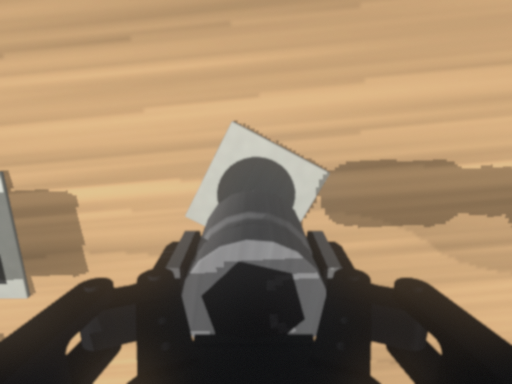

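```bash
python3 - <<'E'
from h import *
import pickle
c=pickle.load(open('w12.pkl','rb')); a=cv2.imread("pics/w12.png"); g=cv2.cvtColor(a,cv2.COLOR_BGR2GRAY); p,q=pose()
T=lambda uv,z: q.inv().apply([*(ray(c,uv,z)[0]-p[:2]),0])[:2]
m=np.zeros_like(g); m[140:190,200:310]=(g<115)[140:190,200:310]
ct=max(cv2.findContours(m,cv2.RETR_EXTERNAL,cv2.CHAIN_APPROX_NONE)[0],key=cv2.contourArea)[:,0]
ct=ct[(ct[:,1]<186)]; P=np.array([T(u,4) for u in ct]); 
A=np.c_[2*P,np.ones(len(P))]; s=np.linalg.lstsq(A,(P**2).sum(1),rcond=None)[0]; print("disc in tool",s[:2],"r",np.sqrt(s[2]+s[0]**2+s[1]**2))
print("tile corners",T((235,122),4),T((326,171),4),T((188,216),4))
print(g[180:215,256].tolist())
for v in (190,193,196): print(v,T((256,v),72.6))
E
```

```text
disc in tool [0.44491155 0.81236094] r 27.916419638904962
tile corners [ 53.38707868 -13.58697596] [18.72970323 51.48575237] [-15.90298236 -49.98898976]
[81, 81, 80, 80, 79, 80, 81, 79, 79, 79, 79, 78, 79, 78, 77, 76, 76, 76, 76, 75, 75, 74, 75, 74, 74, 73, 74, 73, 73, 74, 75, 77, 83, 92, 97]
190 [24.30105328  0.51947317]
193 [22.70663806  0.52324224]
196 [21.10359048  0.52703173]
```

Call:
carry_out:
  commands:
    - [[42,0.7,0.5,15,0,0,0],[42,0.7,0.5,35,0,0,0],[42,0.7,0.5,52,0,0,0],[42,0.7,0.5,62,0,0,0],[42,0.7,0.5,62,0,0,0]]

```text
time: 28.68
tool_pos: [433.6, 99.8, 41.4]
tcp_rot: [-180.0, -0.1, 174.8]
ft_force: [-0.3, -0.2, -5.3]
finger_gap: 50.2
```

Call:
carry_out:
  commands:
    - [[42,0,0,0,0,0,0],[42,0,0,1.5,0,0,0],[42,0,0,3,0,0,0],[42,0,0,4.5,0,0,0],[42,0,0,5,0,0,0]]

```text
time: 29.3
tool_pos: [434.5, 99.9, 37.5]
tcp_rot: [180.0, -0.0, 174.8]
ft_force: [-0.5, 0.4, -4.9]
finger_gap: 50.5
```

Call:
carry_out:
  commands:
    - [[42,0,0,0,0,0,0],[42,0,0,0.5,0,0,0],[42,0,0,1,0,0,0],[42,0,0,1.3,0,0,0],[42,0,0,1.3,0,0,0]]

```text
time: 29.92
tool_pos: [434.7, 99.9, 36.5]
tcp_rot: [-180.0, -0.0, 174.8]
ft_force: [-3.2, 0.1, 1.5]
finger_gap: 50.2
```

```bash
python3 - <<'E'
from h import *
s=r.sense(); print(pose()[0],s['tcp_rot'],s["ft_force"],s["finger_gap"],s["qd"].round(1))
E
```

```text
[434.65245998  99.90710771  36.54814861] [-1.79999948e+02 -2.49166642e-03  1.74791972e+02] [-3.15383875  0.12450174  1.53416518] 50.24147435161009 [-0.  -0.   0.1 -0.  -0.1 -0.1]
```

Call:
carry_out:
  commands:
    - [[55,0,0,0,0,0,0],[70,0,0,0,0,0,0],[85,0,0,0,0,0,0],[85,0,0,0,0,0,0],[85,0,0,-10,0,0,0]]

```text
time: 30.55
tool_pos: [433.8, 99.8, 45.9]
tcp_rot: [-180.0, -0.1, 174.8]
ft_force: [0.3, -0.9, 0.5]
finger_gap: 85.1
```

Call:
carry_out:
  commands:
    - [[85,0,0,-35,0,0,0],[85,0,0,-80,0,0,0],[85,0,0,-130,0,0,0],[85,-10,0,-180,0,0,0],[85,-10,0,-200,0,0,0]]

```text
time: 31.18
tool_pos: [446.4, 99.1, 251.1]
tcp_rot: [179.9, 0.4, 174.8]
ft_force: [-0.5, 0.3, -0.0]
finger_gap: 85.1
```

Call:
carry_out:
  commands:
    - [[70,0,0,0,0,0,0],[60,0,0,0,0,0,0],[60,0,0,0,0,0,0],[60,0,0,0,0,0,0]]

```text
time: 31.68
tool_pos: [444.0, 98.9, 245.1]
tcp_rot: [-180.0, -0.1, 174.8]
ft_force: [-0.3, 0.4, 0.6]
finger_gap: 60.1
```

```bash
python3 - <<'E'
from h import *
import pickle
s=r.sense(); print(pose()[0],s['tcp_rot'],s["ft_force"],s["finger_gap"],s["qd"].round(1))
c,a=snap('wrist','w13'); pickle.dump(c,open('w13.pkl','wb')); tiles(c,a); u,v=proj(c,[435,99.5,64])[0].round().astype(int); print(u,v); ring(c,a,u,v,36,64)
print(delta(605,335,200,175))
E
```

```text
[443.95970385  98.91589717 245.11949489] [-1.79976188e+02 -1.13381941e-01  1.74792749e+02] [-0.32504243  0.4314979   0.55697413] 60.14122215641185 [ 0.  -0.2 -0.6  0.1  0.1 -0.1]
tile px [455. 185.] xy [494.8 332.5] size 60 45 ang 81.1 | silh [497.  341.5] [16. 16.] ang 92.8
tile px [250. 148.] xy [435.6  99.5] size 81 79 ang 147.6 | silh [447.3  97.6] [38. 42.] ang 113.1
tile px [472. 110.] xy [411.6 345.5] size 87 60 ang 171.2 | silh [395.5 356.7] [18. 16.] ang 77.6
254 163
ring (430.732177734375, 101.82965087890625) 39.6253662109375 ell (429.6086730957031, 100.56755828857422) (67.57108306884766, 71.02041625976562)
mouth [253.44925743 163.57920792] [435.30291378  98.79796514]
(array([-138.9,  249.7,   45.1]), array([-0. , -0.1, -0.2]))
```

Call:
carry_out:
  commands:
    - [[60,-20,35,0,0,0,0],[60,-45,80,5,0,0,0],[60,-70,125,15,0,0,0],[60,-95,170,25,0,0,0],[60,-115,205,35,0,0,0]]

```text
time: 32.35
tool_pos: [578.3, 294.5, 210.1]
tcp_rot: [-180.0, -0.0, 174.8]
ft_force: [1.8, -0.5, 0.9]
finger_gap: 60.0
```

Call:
carry_out:
  commands:
    - [[60,-18,30,8,0,0,0],[60,-24,45,15,0,0,0],[60,-24,45,15,0,0,0],[60,-24,45,15,0,0,0],[60,-24,45,15,0,0,0]]

```text
time: 32.98
tool_pos: [605.8, 334.6, 197.0]
tcp_rot: [180.0, 0.0, 174.8]
ft_force: [0.2, 0.6, 0.3]
finger_gap: 60.0
```

```bash
python3 - <<'E'
from h import *
import pickle
s=r.sense(); print(pose()[0],s['tcp_rot'],s["finger_gap"],s["qd"].round(1))
c,a=snap('wrist','w14'); pickle.dump(c,open('w14.pkl','wb')); u,v=proj(c,[605,335,42])[0].round().astype(int); print(u,v)
hs=cv2.cvtColor(a,cv2.COLOR_BGR2HSV); m=np.zeros(a.shape[:2],np.uint8); k=(slice(v-45,v+45),slice(u-45,u+45)); m[k]=(hs[...,1]<45)[k]
n,_,st,ce=cv2.connectedComponentsWithStats(m)
for i in range(1,n):
    if st[i,4]>100: print(st[i],ce[i])
E
```

```text
[605.75491293 334.647573   197.00090468] [1.79985511e+02 3.83091588e-02 1.74753176e+02] 60.029499630230575 [-0.1 -0.2 -0.1  0.  -0.1  0. ]
255 177
[243 161  25  29 351] [254.14529915 174.75783476]
```

```bash
python3 - <<'E'
from h import *
import pickle
c=pickle.load(open('w14.pkl','rb')); a=cv2.imread("pics/w14.png"); g=cv2.cvtColor(a,cv2.COLOR_BGR2GRAY)
for r_ in g[158:194:2,240:272:2]: print(*[f"{x:3d}" for x in r_])
for uv in((255.3,177.5),): print(ray(c,uv,42))
b=g[168:190,245:266]; p=np.argwhere(b<65)[:,::-1]+[245,168]; print(p.mean(0),len(p),ray(c,p.mean(0),42),delta(*ray(c,p.mean(0),42)[0],25,175))
E
```

```text
148 147 147 146 143 123 107 102  95  95 108 122 123 123 123 123
146 146 144 133 112  87  76  74  71  72  77  90 101 103 104 103
143 143 135 104  85  80  77  74  72  70  70  74  91 101 102 101
141 139 120  90  84  82  80  75  73  71  71  70  79  96 101 101
138 133 105  91  87  94 104 102 102  96  81  73  72  88 100 100
137 128  98  98 110 119 120 121 123 122 114  98  78  84  99 101
137 125 103 118 124 115  93  90 103 112 117 119 103  85  99 101
138 126 116 122 115  83  58  57  61  67  79 109 117  96  99 101
138 127 121 112  81  56  55  54  54  54  57  93 122 113  97  99
137 130 122  89  58  55  56  55  55  55  53  79 120 121 101  97
135 128 122  91  55  54  55  54  54  55  54  66 110 120 102 102
136 129 125 105  60  53  54  57  56  55  53  60  97 119 123 131
145 140 128 116  73  54  54  53  55  55  56  78 111 123 139 147
148 145 134 122  89  61  56  54  54  57  78 112 124 132 145 146
148 146 142 129 117 104  90  77  69  80 111 124 132 143 147 147
147 146 145 140 132 128 124 121 113 116 126 135 144 148 149 149
148 148 147 147 146 139 134 132 132 133 141 147 148 148 148 148
147 148 148 147 147 146 145 145 145 145 146 146 146 146 146 145
[[605.17910851 335.59534419]]
[254.75301205 178.53614458] 166 [[606.09091659 335.01885185]] (array([-1.000e-01,  3.000e-01,  1.721e+02]), array([ 0. ,  0. , -0.2]))
```

Call:
carry_out:
  commands:
    - [[60,0,0.9,25,0,0,0],[60,0,0.9,65,0,0,0],[60,0,0.9,110,0,0,0],[60,0,0.9,150,0,0,0],[60,0,0.9,165,0,0,0]]
  grip_force: 50

```text
time: 33.65
tool_pos: [603.9, 334.9, 28.3]
tcp_rot: [-179.9, -0.2, 174.8]
ft_force: [-0.4, -0.3, 0.4]
finger_gap: 60.0
```

Call:
carry_out:
  commands:
    - [[60,0,0,0,0,0,0],[60,0,0,3,0,0,0],[60,0,0,8,0,0,0],[50,0,0,8,0,0,0],[40,0,0,8,0,0,0]]

```text
time: 34.28
tool_pos: [605.9, 336.3, 23.6]
tcp_rot: [180.0, 0.0, 174.8]
ft_force: [0.3, 0.3, 0.0]
finger_gap: 39.9
```

Call:
carry_out:
  commands:
    - [[32,0,0,0,0,0,0],[26,0,0,0,0,0,0],[15,0,0,0,0,0,0],[15,0,0,0,0,0,0],[15,0,0,0,0,0,0]]

```text
time: 34.9
tool_pos: [606.0, 336.3, 23.5]
tcp_rot: [180.0, 0.0, 174.8]
ft_force: [0.1, 0.5, 2.7]
finger_gap: 22.0
```

```bash
python3 - <<'E'
from h import *
s=r.sense(); print(pose()[0],s['tcp_rot'],s["ft_force"],s["finger_gap"])
print(delta(604.5,-336,150,175))
E
```

```text
[605.99106546 336.31873992  23.54255794] [1.79984709e+02 2.42945087e-02 1.74787934e+02] [0.10967196 0.49931176 2.72291007] 22.009030904745984
(array([ -59.6, -669.6, -126.6]), array([ 0. ,  0. , -0.2]))
```

Call:
carry_out:
  commands:
    - [[15,0,0,-10,0,0,0],[15,0,0,-35,0,0,0],[15,0,-5,-75,0,0,0],[15,-2,-25,-105,0,0,0],[15,-5,-60,-120,0,0,0]]

```text
time: 35.52
tool_pos: [606.2, 276.8, 146.5]
tcp_rot: [179.9, 0.2, 174.9]
ft_force: [0.2, 0.3, -0.2]
finger_gap: 21.8
```

Call:
carry_out:
  commands:
    - [[15,-4,-45,0,0,0,0],[15,-9,-95,0,0,0,0],[15,-13,-145,0,0,0,0],[15,-17,-195,0,0,0,0],[15,-22,-245,0,0,0,0]]

```text
time: 36.15
tool_pos: [604.7, 28.4, 143.9]
tcp_rot: [-180.0, 0.0, 174.8]
ft_force: [0.0, 0.6, -1.0]
finger_gap: 21.5
```

Call:
carry_out:
  commands:
    - [[15,-4,-50,0,0,0,0],[15,-9,-100,0,0,0,0],[15,-13,-150,0,0,0,0],[15,-18,-200,0,0,0,0],[15,-22,-245,0,0,0,0]]

```text
time: 36.78
tool_pos: [604.4, -217.8, 143.8]
tcp_rot: [-180.0, 0.0, 174.8]
ft_force: [-0.0, 0.2, -1.3]
finger_gap: 22.0
```

Call:
carry_out:
  commands:
    - [[15,-4,-45,0,0,0,0],[15,-7,-85,0,0,0,0],[15,-10,-110,0,0,0,0],[15,-10.6,-119.6,0,0,0,0],[15,-10.6,-119.6,0,0,0,0]]

```text
time: 37.4
tool_pos: [604.2, -336.0, 143.3]
tcp_rot: [180.0, -0.0, 174.8]
ft_force: [0.5, 0.6, -0.4]
finger_gap: 21.7
```

Call:
carry_out:
  commands:
    - [[15,0,0,15,0,0,0],[15,0,0,35,0,0,0],[15,0,0,45,0,0,0],[15,0,0,45,0,0,0],[15,0,0,45,0,0,0]]

```text
time: 38.02
tool_pos: [604.6, -336.1, 98.6]
tcp_rot: [-180.0, 0.0, 174.8]
ft_force: [0.2, 0.6, 0.3]
finger_gap: 22.1
```

```bash
python3 - <<'E'
from h import *
import pickle
s=r.sense(); print(pose()[0],s['tcp_rot'],s["ft_force"],s["finger_gap"],s["qd"].round(1))
print(delta(604.5,-336,27.5,174.8)); c,a=snap('wrist','w15'); pickle.dump(c,open('w15.pkl','wb')); tiles(c,a)
E
```

```text
[ 604.60787507 -336.06058581   98.64337315] [-1.79986657e+02  2.57255872e-02  1.74798386e+02] [0.24406842 0.58683614 0.29349248] 22.1019028676274 [-0.1 -0.5 -0.6  0.1 -0.2 -0. ]
(array([ 0.1,  0.1, 71.1]), array([-0.,  0., -0.]))
tile px [252. 191.] xy [ 604.6 -336.4] size 79 79 ang 76.7 | silh [ 605.3 -336.7] [26. 27.] ang 97.0
```

Call:
carry_out:
  commands:
    - [[15,0,-0.3,15,0,0,0],[15,0,-0.3,35,0,0,0],[15,0,-0.3,55,0,0,0],[15,0,-0.3,65,0,0,0],[15,0,-0.3,65,0,0,0]]

```text
time: 38.7
tool_pos: [603.3, -335.7, 31.3]
tcp_rot: [179.9, -0.2, 174.8]
ft_force: [-0.5, 0.6, -1.5]
finger_gap: 21.8
```

Call:
carry_out:
  commands:
    - [[15,0,0,0,0,0,0],[15,0,0,1.5,0,0,0],[15,0,0,3,0,0,0],[15,0,0,4.5,0,0,0],[15,0,0,4.5,0,0,0]]

```text
time: 39.33
tool_pos: [604.2, -336.2, 28.6]
tcp_rot: [180.0, -0.0, 174.8]
ft_force: [-0.4, 0.7, -1.3]
finger_gap: 22.4
```

Call:
carry_out:
  commands:
    - [[15,0,0,0,0,0,0],[15,0,0,0.7,0,0,0],[15,0,0,1.4,0,0,0],[15,0,0,1.8,0,0,0],[15,0,0,1.8,0,0,0]]

```text
time: 39.95
tool_pos: [604.4, -336.4, 27.5]
tcp_rot: [-180.0, 0.0, 174.8]
ft_force: [-2.0, 0.9, 5.4]
finger_gap: 21.9
```

```bash
python3 - <<'E'
from h import *
s=r.sense(); print(pose()[0],s['tcp_rot'],s["ft_force"],s["finger_gap"],s["qd"].round(1))
E
```

```text
[ 604.42223646 -336.38198184   27.48187199] [-1.79993744e+02  1.13307289e-02  1.74791477e+02] [-1.99457955  0.94870964  5.4027162 ] 21.886779843212825 [ 0.1 -0.1 -0.1  0.  -0.  -0.1]
```

In contact; release and retreat.

Call:
carry_out:
  commands:
    - [[28,0,0,-0.5,0,0,0],[40,0,0,-0.5,0,0,0],[60,0,0,-0.5,0,0,0],[60,0,0,-0.5,0,0,0],[60,0,0,-10,0,0,0]]

```text
time: 40.58
tool_pos: [603.6, -335.8, 36.2]
tcp_rot: [179.9, -0.1, 174.8]
ft_force: [0.4, -0.1, 0.6]
finger_gap: 59.7
```

Call:
carry_out:
  commands:
    - [[60,0,0,-35,0,0,0],[60,0,0,-75,0,0,0],[60,-5,0,-120,0,0,0],[60,-10,0,-160,0,0,0],[60,-10,0,-180,0,0,0]]

```text
time: 41.2
tool_pos: [615.5, -337.9, 221.1]
tcp_rot: [-179.9, 0.3, 174.8]
ft_force: [-0.1, -0.6, 0.1]
finger_gap: 60.0
```

Call:
carry_out:
  commands:
    - [[60,0,0,0,0,0,0],[60,0,0,0,0,0,0],[60,0,0,0,0,0,0],[60,0,0,0,0,0,0]]

```text
time: 41.7
tool_pos: [613.7, -336.9, 215.2]
tcp_rot: [179.9, -0.1, 174.8]
ft_force: [0.5, -0.1, -0.4]
finger_gap: 60.0
```

```bash
python3 - <<'E'
from h import *
s=r.sense(); print(pose()[0],s["finger_gap"],s["qd"].round(1))
c,a=snap('wrist','w16'); tiles(c,a); u,v=proj(c,[604.5,-336.4,46])[0].round().astype(int); print(u,v)
g=cv2.cvtColor(a,cv2.COLOR_BGR2GRAY); b=g[v-7:v+8,u-7:u+8]; p=np.argwhere(b<65)[:,::-1]+[u-7,v-7]; print("mouth",p.mean(0),len(p),ray(c,p.mean(0),46))
_,sc=snap('scene','s2'); _,sd=snap('side','d2')
w=cv2.resize(a[100:230,180:330],(400,346),interpolation=cv2.INTER_CUBIC)
top=np.hstack([sc[70:270,90:440][:, :],]); top=cv2.resize(top,(400,229)); 
out=np.vstack([np.hstack([top,cv2.resize(sd[90:370,90:420],(270,229))]),np.hstack([w,np.zeros((346,270,3),np.uint8)])]); cv2.imwrite("pics/final.png",out)
E
```

```text
[ 613.65505692 -336.89413903  215.24424115] 59.999542955495144 [-0.  -0.3 -0.5  0.   0.1 -0. ]
tile px [253. 156.] xy [ 604.6 -336.5] size 79 79 ang 76.8 | silh [ 606.9 -334.7] [22. 29.] ang 156.1
254 166
mouth [252.8        165.77777778] 90 [[ 604.67752119 -337.33101914]]
```

View pics/final.png

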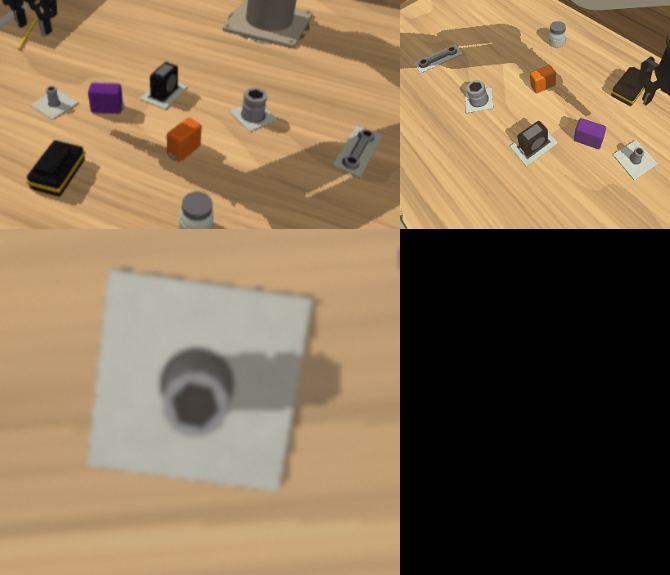

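The picture shows all four tools upright or flat on their own tiles. The battery, the jar and both look-alikes are unmoved. The small socket's mouth is within 1 mm of its tile centre.

```bash
python3 -c "
from bench import r
print(r.hand_in())"
```

```text
the job is handed in; nothing more can be done
None
```

All four tools are on their own tiles, set down in contact before release, in the order listed. I handed the job in at about 42 s with the gripper clear of everything. Hand-in gives no verdict.

| Tool | Last offset from tile centre | How it was checked |
|---|---|---|
| Spanner | within about 2 mm along x, 0.5 mm along y | ring holes; angle within 0.3° |
| Tape measure | about 1–2 mm along its length, under 1 mm across | label centre and far edge; angle matches |
| Large socket | under 1 mm | mouth centre |
| Small socket | under 1 mm | mouth centre |

- **Early error:** my first tile measurements were up to 10 mm off because the arm was still settling. I measured the tiles again before placing anything.
- **Disagreements:** my first estimate of the tape measure's centre was about 5 mm off along its length, because its edges are rounded. I corrected this before setting it down. The outline circle fit for the large socket after placing was unusable, because it had picked up the tile as well, so I relied on the mouth centre.
- **Other objects:** the battery, jar and look-alikes look unmoved in the last pictures. I did not measure their positions again.

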